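# Open the push-and-twist filler cap of the low wax melter

### The arm

A 6-joint arm with a two-finger parallel gripper is mounted at the origin on a cart in front of the work surface, level with it; the furniture and walls round the work are solid. World frame = base frame: x ahead of the robot, y to its left, z up, the work surface at z = 0. Lengths are in m, angles in rad, forces in N, time in s.
With the tool pointing down it reaches from about 0.325 to 0.775 m from the base axis. Payload 5.5 kg.
Tool frame: the origin (TCP) lies between the finger pads; the fingertips stand bot.tips_ahead ahead of it and the grasp point (between the pads) is the TCP (bot.tips_ahead is the distance from the TCP to the fingertips, in m); z points along the fingers, y is the direction in which the jaws open and shut (so a half turn about z gives the same grasp; the last joint's range is limited). The gripper opens to 85 mm and grips with 20 to 120 N. Pads are 22 mm wide; open, the fingers measure 114 mm over their backs; the gripper's body (76 mm by 85 mm) begins 54 mm behind the grasp point. The pads swing forward as they close: fully open they stand 13 mm farther back than shut.
Start: joints at [1.289, 0.091, 1.231, -0, 1.82, -0.057], TCP at [0.134, 0.585, 0.25] pointing down, gripper open.
Joint ranges: [-2.87, 2.87], [-0.86, 2.18], [0.17, 2.46], [-1.51, 4.65], [0.06, 2.69], [-2.65, 2.65]. Speed limits (rad/s): [2.57, 2.57, 3.01, 3.14, 3.14, 3.14].

### API

Orientations are given as a unit quaternion [x, y, z, w].
In Python, from rig import bot gives the robot as it stands.
- The arm moves only by the tool jog_arm, never from a script. Its argument "moves" is text: rows parted by semicolons, each of 4 numbers parted by spaces: the shift along the world's x, y, z in m, then the turn about the world's z in degrees. In form: x y z twist; .... A call has exactly 10 rows; each row shifts and turns the pose as measured when the row begins; what a row does not reach is not made up. A row lasts 1/12 s, in which the tool goes at most 41.7 mm and 7.16 degrees, less where a joint would pass 70% of its speed; a pose out of reach is approached as far as the arm can. A call is refused whole if a number of a shift passes 0.0417 or a number of a turn 7.16, either way. A call with a gripper value outside its range is refused whole. "hand" is the finger opening in m, from 0 to 0.0854, set as the call begins (left out, the last holds). The fingers move at their own pace and stop on an object; "force" is the grip in N (left out, the last holds). Time passes only in rows, so rows that do not move let the fingers close, or fill a call up. It gives the time, the measured TCP pose, the force and the opening at its end, in the units of the state.
- bot.get_state(): the state, without advancing time (a new reading comes with each control period).
- bot.get_image(name): name is "scene" or "top" or "wrist"; returns (picture, depth): 400x640x3 uint8, red, green, blue; 400x640 float32, m along the optical axis (not along the pixel's ray), 0 where there is no reading.
- bot.camera_params(name): a dict with "camera_matrix" (3x3 intrinsics, pixels), "rvec" (rotation vector, rad) and "tvec" (3), from world to camera coordinates, as OpenCV has them; the wrist camera has in their place "hand_eye" (4x4, takes a point from camera to tool coordinates, whose origin is the TCP and whose axes are the flange's). Camera axes: x right, y down, z forward; pixel columns grow to the right and rows downward; lengths in m; the calibration is good to about 2 mm. The wrist camera is an equidistant fisheye: a pixel r from the principal point sees the ray r / f radians off the axis. A picture is of the moment at which its call begins: read the wrist's pose just before it. camera_params takes no time and is no camera call.
- bot.finish_job(): hands the job in, once; it reports no verdict.
Trained networks look in the newest picture that a camera, given by its name, has taken for a name from the list of things; names that differ only in an ending like _2 or _b are one class to them, and where a whole thing is asked for, a point or a joint stands for the part that bears it (a point fixed in the world has none). Each returns a list of dicts, best first, with "confidence" (0 to 1); they miss things now and then, are a little off and sometimes report something else, mostly with a low value. They report only what shows in the picture. A call takes as long as a camera call. They do not tell look-alikes from the thing itself.
- bot.boxes_of(name, camera): "point" ([column, row] in pixels, amid what is visible of it).
- bot.outline_of(name, camera): "mask" (400x640 bool, what is visible of it) and "point" ([column, row] in pixels, amid what is visible of it).
- bot.pinpoint(name, camera): "point" ([column, row] in pixels: a listed point, or the origin of a listed thing).
The state is a dict: "time_s": time; "joint_positions": joint angles; "joint_velocities": joint speeds; "joint_torque": joint torques, N m; "ee_pos": TCP position; "tool_rot": TCP orientation; "ft_force": force on the tool from outside, world axes, zero at the start; "ft_torque": the same for the moment, N m; "finger_gap": finger opening in m.
Only numpy, scipy, OpenCV 4.12 (cv2) and the standard library are available. Lean on these libraries where they do the work, as an engineer would, in place of code of your own. Each camera call takes 0.05 s, during which the arm holds its last target.

### The job

The low wax melter is to be topped up: push its sprung filler cap down, twist it anticlockwise until it is free, lift it off and stand it upright on its stem in the middle of the round tin lid. Leave the cap of the tall melter shut.

Things in the scene. Friction and masses are not known exactly. Their poses are not given: they have to be found in the camera images.
- low_cap_grip (a point): Low melter's grey cap: 68 mm fluted disc, on top a round grip knob 26 across, 25 mm high. Point: middle of the knob, 12.5 mm above the disc, 40.5 above the stem's foot. x along the raised pointer rib on the disc, z up. Below the disc a 26 mm stem, 22 long, with two lugs. 120-200 g. Locked, it can be neither turned nor lifted; a spring lifts it with 5 N (10 N fully down). Clockwise is blocked.
- low_neck (a point): Centre of the rim of the low melter's filler neck (56 mm across), 100 mm above the table; the locked cap's grip point is 28.5 mm above it. x: where the rib points when locked. To free the cap hold it pushed down 6 to 10 mm (best 8, stop at 10), turn it anticlockwise from above 0.95 to 1.4 rad (best 1.2, stop near 1.45), then lift straight up: it springs up 6 mm, and is out after 16 mm.
- tall_cap_grip (a point): The same point and axes on the like cap of the tall melter, left shut; its neck rim is 160 mm above the table. Both melters are upright aluminium drums 104 mm across, fixed to the table, with a black base, a small brass drain tap low on one side and the capped neck on top; steel pips on the drum's top mark where the rib points when locked and when free.
- tray: Round silver-grey tin lid lying on the table, rim up, 140 mm across, 16 mm high, holding a flat, firm layer of wax whose top is 7 mm above the underside; loose, 150 g. Origin at the centre of its underside; z up.
Not all that is in view belongs to the job. Leave any blue or red look-alike of the part that bears low_cap_grip alone.

How it is judged:
By the outcome, as a careful person would: the job done as asked, in the order asked, and still so for the second after the job is handed in, with the robot touching nothing.
It also fails if it takes over 54 s, if anything falls off the work surface, if the arm or the gripper's body presses on something with over 40 N, if the wrist force passes 120 N, or if a joint passes its speed limit or range.

## Working session

There is one attempt and no reset: what is moved stays moved. The work goes in short steps, Python scripts to look and compute and a tool call to move; the robot and the scene stay as the last step left them, time stands still between calls to the robot, and variables do not carry over. Pictures are saved under pics/ and viewed, and the job is handed in when it is done.

Besides the shell and the picture viewer there is one more tool, called after "Request:" as a command line: name --argument value ..., lists and objects as JSON in quotes. jog_arm: Moves the arm, as the interface text tells. Its arguments: {"type":"object","properties":{"moves":{"type":"string"},"hand":{"type":"number"},"force":{"type":"number"}},"required":["moves"]}

```bash
ls; mkdir -p pics; python3 - <<'E'
from rig import bot
import cv2
print(bot.get_state()); print(bot.tips_ahead)
for n in ["scene","top","wrist"]:
    im,d=bot.get_image(n); cv2.imwrite(f"pics/a_{n}.png",im[:,:,::-1])
    print(n,bot.camera_params(n))
    for t in ["low_cap_grip","tall_cap_grip","low_neck","tray"]:
        if n!="wrist": print(t,[(r["point"],round(r["confidence"],2)) for r in bot.pinpoint(t,n)])
E
```

```text
pics
{'time_s': 0.0, 'joint_positions': array([ 1.28931536e+00,  9.18878293e-02,  1.23187918e+00,  1.72616424e-05,
        1.81980964e+00, -5.66945381e-02]), 'joint_velocities': array([-0.00071499,  0.00081696,  0.00050464,  0.00036777,  0.00094509,
        0.00162992]), 'joint_torque': array([-1.75609843e-03, -4.58715498e+01, -4.18030643e+01, -3.20411536e-04,
        1.14919577e-02, -1.26648947e-04]), 'ee_pos': array([0.13366427, 0.58467171, 0.24913728]), 'tool_rot': array([ 1.12154575e-01,  9.93690277e-01, -9.76446150e-04, -1.75184546e-04]), 'ft_force': array([-0.15567783,  0.0408996 , -0.20225972]), 'ft_torque': array([ 0.00458829, -0.00828583,  0.07871681]), 'finger_gap': 0.08567209295454724}
0.019
scene {'camera_matrix': array([[431.73505603,   0.        , 322.66393899],
       [  0.        , 431.73505603, 207.85210883],
       [  0.        ,   0.        ,   1.        ]]), 'rvec': array([ 2.06318516, -0.96916146,  0.46317188]), 'tvec': array([-0.18106666,  0.37726418,  1.33603571])}
low_cap_grip [([328.5, 190.2], 0.62), ([411.5, 243.9], 0.54), ([297.4, 198.8], 0.46)]
tall_cap_gr
[... 444 characters left out ...]
.5, 218.5], 0.7), ([193.9, 249.6], 0.55), ([267.8, 204.0], 0.51)]
tall_cap_grip [([370.9, 184.9], 0.65)]
low_neck [([301.5, 189.0], 0.58)]
tray [([438.1, 216.3], 0.8)]
wrist {'camera_matrix': array([[309.70691629,   0.        , 323.50416566],
       [  0.        , 309.70691629, 199.74081437],
       [  0.        ,   0.        ,   1.        ]]), 'hand_eye': array([[-1.58114758e-04, -9.64812541e-01, -2.62938654e-01,
         6.61327867e-02],
       [ 9.99999521e-01, -4.06416220e-04,  8.89944405e-04,
         1.60047718e-04],
       [-9.65492056e-04, -2.62938387e-01,  9.64812144e-01,
        -1.24275559e-01],
       [ 0.00000000e+00,  0.00000000e+00,  0.00000000e+00,
         1.00000000e+00]])}
```

View pics/a_scene.png

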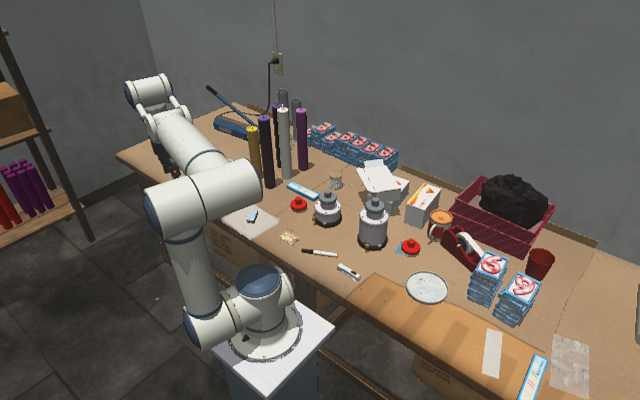

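View pics/a_top.png

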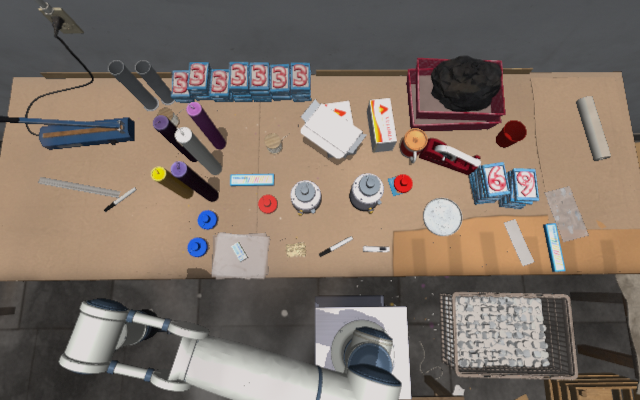

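The grey caps on drums are at top-view (305,191), the low one, and (371,185), the tall one. The red caps at (268,204) and (403,184) and the blue caps at (208,218) and (194,249) are look-alikes. I'll check heights by depth and enlarge the crop.

```bash
cat > h.py <<'E'
from rig import bot
import cv2, numpy as np
from scipy.spatial.transform import Rotation as R
def ext(n):
    p=bot.camera_params(n); return p["camera_matrix"],R.from_rotvec(p["rvec"]).as_matrix(),p["tvec"]
def cloud(n,d):
    K,Rm,t=ext(n); v,u=np.mgrid[:400,:640]
    c=np.stack([(u-K[0,2])/K[0,0]*d,(v-K[1,2])/K[1,1]*d,d],-1)
    return (c-t)@Rm
def ray_at_z(n,px,z):
    K,Rm,t=ext(n); r=np.array([(px[0]-K[0,2])/K[0,0],(px[1]-K[1,2])/K[1,1],1])@Rm
    o=-t@Rm; return o+r*(z-o[2])/r[2]
def tri(a,pa,b,pb):
    A=[];B=[]
    P=[]
    for n,p in((a,pa),(b,pb)):
        K,Rm,t=ext(n); P.append(K@np.c_[Rm,t])
    X=cv2.triangulatePoints(P[0],P[1],np.array(pa,float),np.array(pb,float)); return X[:3,0]/X[3,0]
E
python3 - <<'E'
from h import *
print("low",tri("scene",[328.5,190.2],"top",[304.8,191.3]),ray_at_z("scene",[328.5,190.2],.1285),ray_at_z("top",[304.8,191.3],.1285))
print("neck",ray_at_z("scene",[322.7,199],.1),ray_at_z("top",[301.5,189],.1))
print("tall",tri("scene",[374.1,201],"top",[370.9,184.9]),ray_at_z("scene",[374.1,201],.1885),ray_at_z("top",[370.9,184.9],.1885))
print("tray",ray_at_z("scene",[425.7,290.5],0),ray_at_z("top",[438.1,216.3],0))
im,d=bot.get_image("top"); C=cloud("top",d)
for zlo,zhi,x in ((.125,.16,305),(.185,.21,370)):
    m=(C[...,2]>zlo)&(C[...,2]<zhi)&(abs(np.mgrid[:400,:640][1]-x)<25)&(abs(np.mgrid[:400,:640][0]-188)<30)
    print(m.sum(),C[m].mean(0),C[m].max(0))
m=bot.outline_of("tray","top")[0]["mask"]; 
u=cv2.minEnclosingCircle(np.argwhere(m)[:,::-1].astype(np.float32)); print(u, ray_at_z("top",u[0],.012), np.median(C[m],0))
cv2.imwrite("pics/b.png",cv2.resize(im[150:240,255:355,::-1],None,fx=6,fy=6,interpolation=cv2.INTER_CUBIC))
im,d=bot.get_image("scene")
cv2.imwrite("pics/c.png",cv2.resize(im[170:260,280:400,::-1],None,fx=6,fy=6,interpolation=cv2.INTER_CUBIC))
E
```

```text
low [0.53055134 0.18146239 0.15193937] [0.5588912  0.19966849 0.1285    ] [0.53270679 0.18594002 0.1285    ]
neck [0.52935191 0.2048648  0.1       ] [0.54782812 0.19867425 0.1       ]
tall [ 0.53430272 -0.02744435  0.19962085] [ 0.54678881 -0.01969859  0.1885    ] [ 0.53723063 -0.02893076  0.1885    ]
tray [ 0.45794549 -0.3063842   0.        ] [ 0.46513377 -0.29434701  0.        ]
54 [0.5358035  0.18676101 0.13965697] [0.54812326 0.1987515  0.14743122]
60 [ 0.54110603 -0.02501674  0.1988147 ] [ 0.55361821 -0.01262782  0.20471639]
((442.6610107421875, 215.75424194335938), 20.107582092285156) [ 0.46492538 -0.30738991  0.012     ] [ 0.46191593 -0.30692061  0.00916212]
```

View pics/b.png

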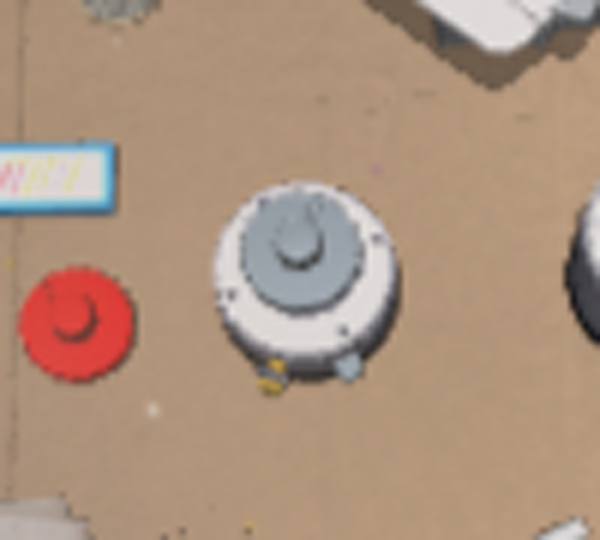

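View pics/c.png

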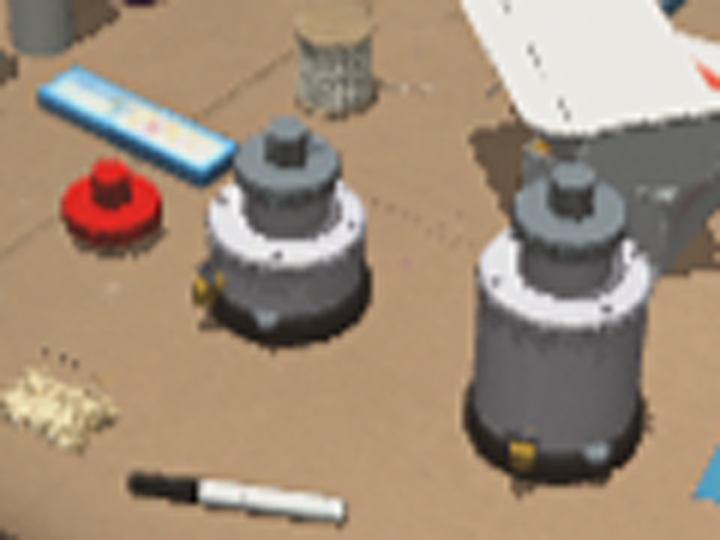

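The crops confirm it. The low melter's grey cap is at crop (300,250) and the tall one stands to its right. I'll move over the low cap for a wrist look.

Request:
jog_arm --moves "0.028 -0.028 0.003 -3; 0.028 -0.028 0.003 -3; 0.028 -0.028 0.003 -3; 0.028 -0.028 0.003 -3; 0.028 -0.028 0.003 -3; 0.028 -0.028 0.003 -3; 0.028 -0.028 0.003 -3; 0.028 -0.028 0.003 -3; 0.028 -0.028 0.003 -3; 0.028 -0.028 0.003 -3" --hand 0.0854 --force 80

```text
time_s: 1.53
ee_pos: [0.4158, 0.2958, 0.279]
tool_rot: [0.369, 0.929, 0.0, -0.001]
ft_force: [-0.0, 0.8, 0.8]
finger_gap: 0.085
```

Request:
jog_arm --moves "0.02 -0.018 -0.002 -5; 0.02 -0.018 -0.002 -5; 0.02 -0.018 -0.002 -5; 0.02 -0.018 -0.002 -5; 0.02 -0.018 -0.002 -5; 0.02 -0.018 -0.002 -5; 0 0 0 0; 0 0 0 0; 0 0 0 0; 0 0 0 0"

```text
time_s: 2.37
ee_pos: [0.5458, 0.1737, 0.268]
tool_rot: [0.613, 0.79, 0.001, 0.001]
ft_force: [0.1, -0.1, -0.5]
finger_gap: 0.0857
```

```bash
cat >> h.py <<'E'
def wray(px,st):
    p=bot.camera_params("wrist");K=p["camera_matrix"];H=p["hand_eye"]
    a=np.array([(px[0]-K[0,2])/K[0,0],(px[1]-K[1,2])/K[1,1]]);r=np.hypot(*a)
    s=np.sin(r)/r if r>1e-9 else 1
    v=np.array([a[0]*s,a[1]*s,np.cos(r)])
    Rt=R.from_quat(st["tool_rot"]).as_matrix()
    return Rt@H[:3,3]+st["ee_pos"], Rt@H[:3,:3]@v
def wz(px,z,st):
    o,v=wray(px,st); return o+v*(z-o[2])/v[2]
E
python3 - <<'E'
from h import *
st=bot.get_state(); print(st["joint_positions"],st["ee_pos"],st["tool_rot"])
im,d=bot.get_image("wrist"); cv2.imwrite("pics/d.png",im[:,:,::-1])
for t,z in(("low_cap_grip",.1285),("low_neck",.1)):
    for r in bot.pinpoint(t,"wrist"): print(t,r["point"],r["confidence"],wz(r["point"],z,st))
E
```

```text
[ 2.49136629e-01  1.85087934e-02  1.27452117e+00 -7.59239659e-04
  1.84487318e+00 -2.70423605e-03] [0.54576892 0.17369642 0.26799795] [0.61278483 0.79024757 0.0012303  0.00142229]
low_cap_grip [322.1, 175.8] 0.75 [0.54152464 0.18932586 0.1285    ]
low_cap_grip [329.2, 38.3] 0.68 [0.51768006 0.30627167 0.1285    ]
```

View pics/d.png

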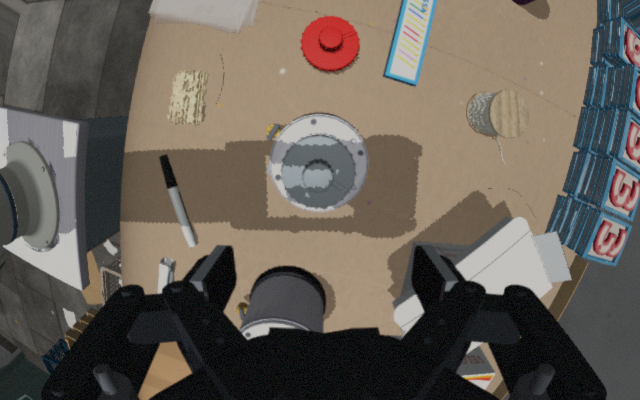

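```bash
python3 - <<'E'
import cv2
im=cv2.imread("pics/d.png"); c=cv2.resize(im[105:225,260:380],None,fx=5,fy=5,interpolation=cv2.INTER_CUBIC); c=cv2.convertScaleAbs(c,alpha=1.6,beta=0)
cv2.imwrite("pics/e.png",c)
E
```

```text
(no output)
```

View pics/e.png

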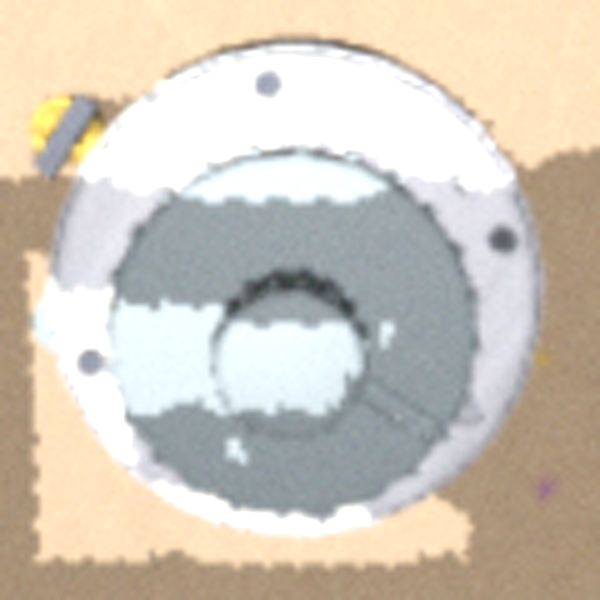

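```bash
python3 - <<'E'
from h import *
st=bot.get_state()
for n,c,z in(("disc",(292,333),.1145),("knobtop",(291,364),.141),("drum",(297,288),.08),("ribend",(433,432),.117)):
    print(n,wz((260+c[0]/5,105+c[1]/5),z,st))
C=cloud
E
```

```text
disc [0.53789586 0.18997776 0.1145    ]
knobtop [0.53817543 0.1895254  0.141     ]
drum [0.53768326 0.19322244 0.08      ]
ribend [0.56738823 0.17901422 0.117     ]
```

The disc centre at crop (292,333) and knob top at (291,364) agree on (0.538, 0.190). The rib runs to the lower right at (433,432). I'll align and descend next.

Request:
jog_arm --moves "-0.004 0.008 0 0; -0.004 0.0075 0 0; 0 0 -0.025 0; 0 0 -0.025 0; 0 0 -0.025 0; 0 0 -0.025 0; 0 0 -0.015 0; 0 0 -0.01 0; 0 0 0 0; 0 0 0 0"

```text
time_s: 3.35
ee_pos: [0.5314, 0.201, 0.1435]
tool_rot: [0.608, 0.794, 0.006, 0.003]
ft_force: [-0.0, -0.0, 0.1]
finger_gap: 0.0854
```

```bash
python3 - <<'E'
from h import *
st=bot.get_state(); print(st["ee_pos"],st["ft_force"])
im,d=bot.get_image("wrist"); cv2.imwrite("pics/f.png",im[:,:,::-1])
E
```

```text
[0.53135267 0.20095518 0.1434549 ] [-0.04275505 -0.01968789  0.11951043]
```

View pics/f.png

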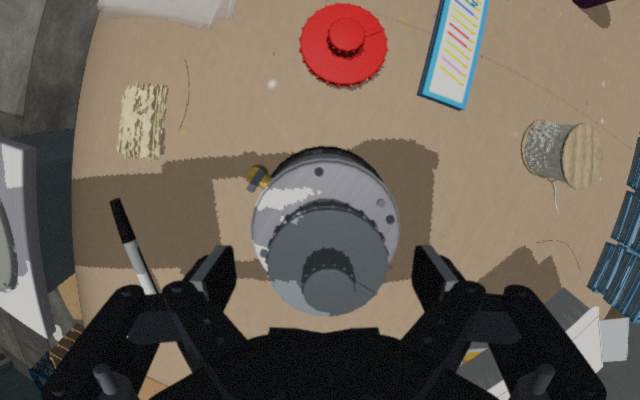

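```bash
python3 - <<'E'
from h import *
st=bot.get_state()
print(wz((329,291),.141,st),wz((328,254),.1145,st),wz((325,214),.08,st))
im=cv2.imread("pics/f.png"); cv2.imwrite("pics/g.png",cv2.resize(im[130:330,240:420],None,fx=3,fy=3,interpolation=cv2.INTER_CUBIC))
E
```

```text
[0.53792845 0.18921544 0.141     ] [0.53619939 0.19629521 0.1145    ] [0.53208473 0.20751696 0.08      ]
```

View pics/g.png

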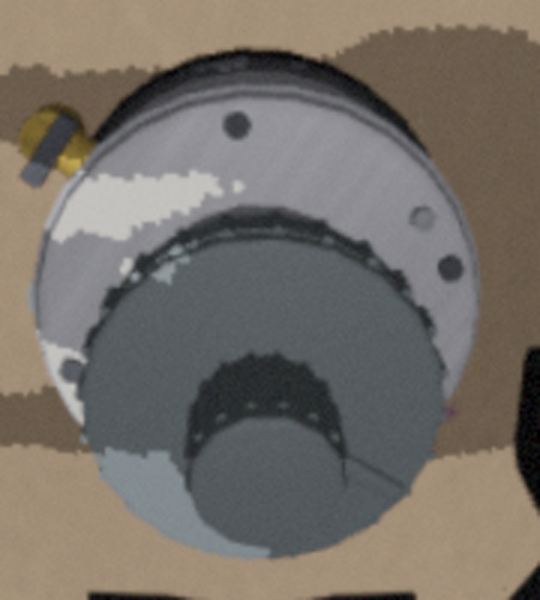

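The knob top at pixel (329,292) gives (0.538, 0.189). I'll correct xy, lower and close.

Request:
jog_arm --moves "0.0065 -0.012 0 0; 0 0 0 0; 0 0 0 0; 0 0 -0.0045 0; 0 0 0 0; 0 0 0 0; 0 0 0 0; 0 0 0 0; 0 0 0 0; 0 0 0 0"

```text
time_s: 4.23
ee_pos: [0.5414, 0.1881, 0.1453]
tool_rot: [0.608, 0.794, 0.01, 0.006]
ft_force: [-1.1, 0.9, -0.3]
finger_gap: 0.0852
```

Request:
jog_arm --moves "0 0 0 0; -0.0035 0.0005 -0.003 0; 0 0 -0.004 0; 0 0 0 0; 0 0 0 0; 0 0 0 0; 0 0 0 0; 0 0 0 0; 0 0 0 0; 0 0 0 0"

```text
time_s: 5.07
ee_pos: [0.5371, 0.1889, 0.1371]
tool_rot: [0.608, 0.794, 0.01, 0.006]
ft_force: [1.1, -0.8, 0.4]
finger_gap: 0.0854
```

```bash
python3 - <<'E'
from h import *
st=bot.get_state(); print(st["ee_pos"],st["ft_force"],st["joint_velocities"],st["joint_positions"],R.from_quat(st["tool_rot"]).as_matrix())
im,d=bot.get_image("wrist"); cv2.imwrite("pics/i.png",im[:,:,::-1])
E
```

```text
[0.53711979 0.18885707 0.1371421 ] [ 1.14189875 -0.81216577  0.4066154 ] [-0.00081822 -0.00198857 -0.00215452 -0.00049531  0.00103686 -0.00024148] [ 0.2771621  -0.00395301  1.52861629  0.00211104  1.59393727  0.01295988] [[-0.26123574  0.96503478  0.0215351 ]
 [ 0.96527203  0.26111429  0.00832061]
 [ 0.00240656  0.02296088 -0.99973347]]
```

View pics/i.png

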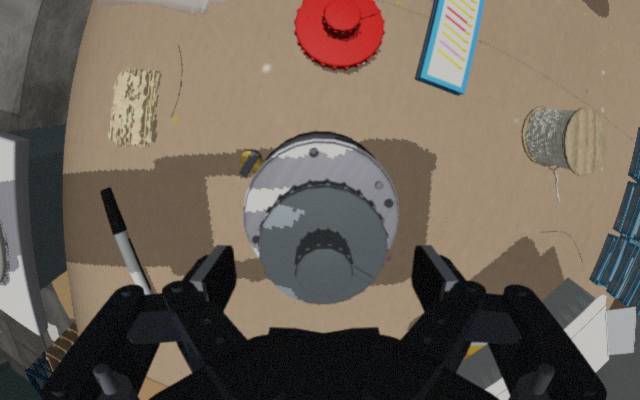

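Request:
jog_arm --moves "0 0 0.001 0; 0 0 0 0; 0 0 0 0; 0 0 0 0; 0 0 0 0; 0 0 0 0; 0 0 0 0; 0 0 0 0; 0 0 0 0; 0 0 0 0" --hand 0.02 --force 80

```text
time_s: 5.95
ee_pos: [0.5371, 0.1887, 0.139]
tool_rot: [0.608, 0.794, 0.01, 0.006]
ft_force: [0.0, -0.2, 1.1]
finger_gap: 0.0232
```

```bash
python3 - <<'E'
from h import *
st=bot.get_state(); print(st["ee_pos"],st["ft_force"],st["ft_torque"],st["finger_gap"])
im,d=bot.get_image("wrist"); cv2.imwrite("pics/j.png",im[:,:,::-1])
E
```

```text
[0.53711719 0.18872164 0.13899288] [ 0.01698673 -0.20840438  1.12321438] [-0.07749691  0.16348363  0.01801389] 0.023197559940680255
```

View pics/j.png

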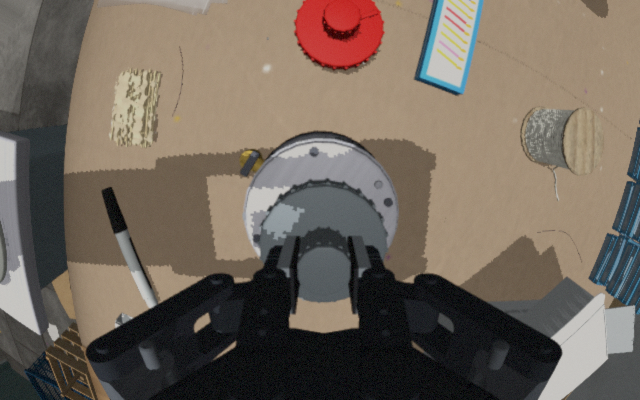

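```bash
python3 - <<'E'
from h import *
st=bot.get_state()
p=bot.camera_params("wrist");K=p["camera_matrix"];Hi=np.linalg.inv(p["hand_eye"])
def proj(q):
    c=Hi[:3,:3]@q+Hi[:3,3]; th=np.arctan2(np.hypot(c[0],c[1]),c[2]); f=K[0,0]*th/np.hypot(c[0],c[1]); return c[0]*f+K[0,2],c[1]*f+K[1,2]
for q in([0,0,0],[0,0,.019],[0.011,0.0116,.019],[-.011,.0116,.019],[0.011,0.0116,0],[-.011,.0116,0]): print(q,proj(np.array(q)))
print(wz((324,272),.141,st))
im=cv2.imread("pics/j.png"); cv2.imwrite("pics/k.png",cv2.resize(im[170:330,240:420],None,fx=4,fy=3.6,interpolation=cv2.INTER_CUBIC))
E
```

```text
[0, 0, 0] (np.float64(322.2862455830832), np.float64(269.7968053603682))
[0, 0, 0.019] (np.float64(322.4364029590517), np.float64(252.19425868915422))
[0.011, 0.0116, 0.019] (np.float64(345.78913787944253), np.float64(232.0198835051679))
[-0.011, 0.0116, 0.019] (np.float64(344.6839989397728), np.float64(271.05873028086825))
[0.011, 0.0116, 0] (np.float64(348.6863351251271), np.float64(247.61450982365983))
[-0.011, 0.0116, 0] (np.float64(347.16185884163656), np.float64(290.1377042134442))
[0.53783805 0.18885312 0.141     ]
```

View pics/k.png

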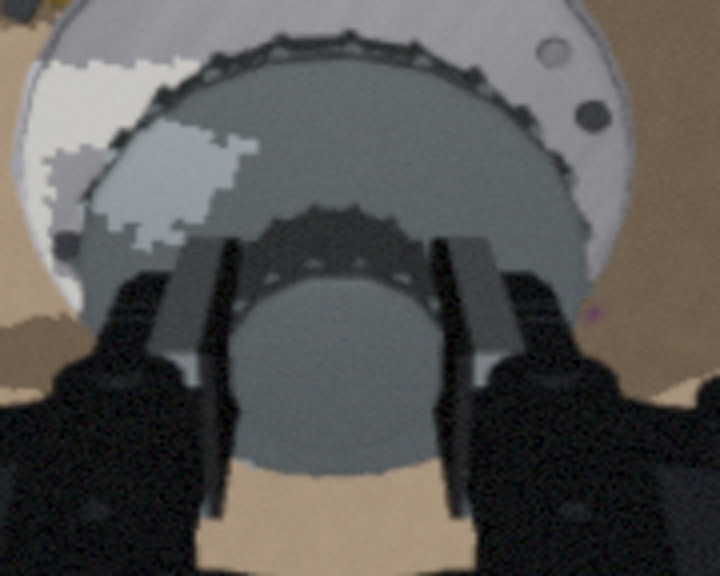

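The knob sits centred between the pads: the TCP projects to row 270 and the knob top is at row 272. Next I push down 8 mm.

Request:
jog_arm --moves "0 0 -0.003 0; 0 0 -0.003 0; 0 0 -0.002 0; 0 0 0 0; 0 0 0 0; 0 0 0 0; 0 0 0 0; 0 0 0 0; 0 0 0 0; 0 0 0 0" --force 100

```text
time_s: 6.83
ee_pos: [0.537, 0.1888, 0.1364]
tool_rot: [0.608, 0.794, 0.011, 0.007]
ft_force: [-2.0, -1.0, 4.0]
finger_gap: 0.0228
```

Request:
jog_arm --moves "0 0 -0.004 0; 0 0 -0.004 0; 0 0 0 0; 0 0 0 0; 0 0 0 0; 0 0 0 0; 0 0 0 0; 0 0 0 0; 0 0 0 0; 0 0 0 0"

```text
time_s: 7.67
ee_pos: [0.537, 0.1888, 0.133]
tool_rot: [0.608, 0.794, 0.012, 0.008]
ft_force: [-2.4, -1.0, 5.4]
finger_gap: 0.023
```

Request:
jog_arm --moves "0 0 -0.003 0; 0 0 -0.002 0; 0 0 0 0; 0 0 0 0; 0 0 0 0; 0 0 0 0"

```text
schema error: expected 10 rows
```

```bash
python3 - <<'E'
from h import *
st=bot.get_state(); print(st["ee_pos"],st["ft_force"],st["ft_torque"],st["finger_gap"])
im,d=bot.get_image("wrist"); cv2.imwrite("pics/l.png",cv2.resize(im[170:330,240:420,::-1],None,fx=4,fy=3.6,interpolation=cv2.INTER_CUBIC))
E
```

```text
[0.53696364 0.18875138 0.13300098] [-2.43618801 -1.00873455  5.35415508] [-0.21500641  0.61672705 -0.02272741] 0.023032708141449098
```

View pics/l.png

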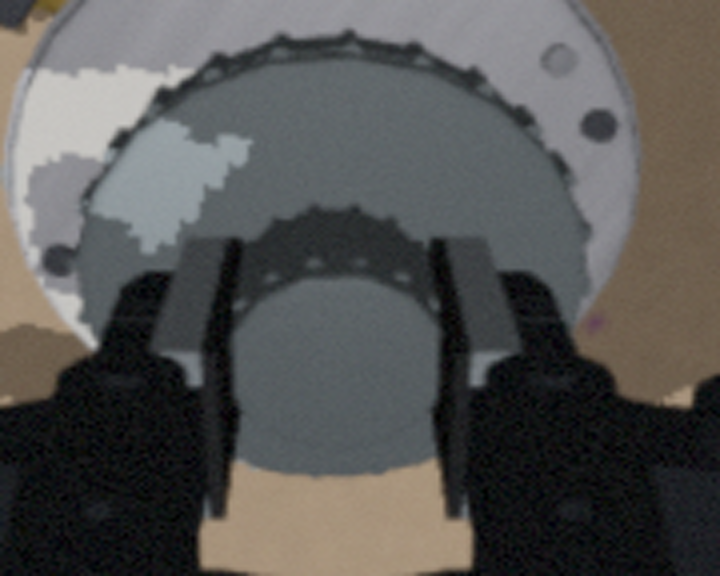

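No slip: the cap has gone down with the tool, about 6 mm so far. I'll add 2 mm more.

Request:
jog_arm --moves "0 0 -0.003 0; 0 0 -0.0025 0; 0 0 0 0; 0 0 0 0; 0 0 0 0; 0 0 0 0; 0 0 0 0; 0 0 0 0; 0 0 0 0; 0 0 0 0"

```text
time_s: 8.55
ee_pos: [0.5369, 0.1887, 0.1331]
tool_rot: [0.608, 0.794, 0.014, 0.009]
ft_force: [-2.4, -0.1, 6.1]
finger_gap: 0.0228
```

Request:
jog_arm --moves "0 0 -0.003 0; 0 0 -0.002 0; 0 0 -0.0015 0; 0 0 -0.0015 0; 0 0 -0.0015 3; 0 0 -0.0015 3; 0 0 -0.0015 3; 0 0 -0.0015 3; 0 0 -0.0015 3; 0 0 -0.0015 3"

```text
time_s: 9.38
ee_pos: [0.5379, 0.1898, 0.1296]
tool_rot: [0.47, 0.882, 0.02, 0.01]
ft_force: [-5.7, -1.9, 10.4]
finger_gap: 0.0228
```

Request:
jog_arm --moves "0 0 -0.0005 4; 0 0 -0.0008 4; 0 0 -0.0008 4; 0 0 -0.0008 4; 0 0 -0.0008 4; 0 0 -0.0008 4; 0 0 -0.0008 4; 0 0 -0.0008 4; 0 0 -0.0008 4; 0 0 -0.0008 4"

```text
time_s: 10.22
ee_pos: [0.5385, 0.1887, 0.1301]
tool_rot: [0.123, 0.992, 0.023, 0.005]
ft_force: [-3.9, -1.6, 8.4]
finger_gap: 0.0226
```

```bash
python3 - <<'E'
from h import *
st=bot.get_state(); print(st["ee_pos"],st["ft_force"],st["ft_torque"],st["finger_gap"]); Rm=R.from_quat(st["tool_rot"]).as_matrix(); print(np.degrees(np.arctan2(Rm[1,0],Rm[0,0])),Rm[:,2],st["joint_positions"])
im,d=bot.get_image("wrist"); cv2.imwrite("pics/m.png",cv2.resize(im[170:330,240:420,::-1],None,fx=4,fy=3.6,interpolation=cv2.INTER_CUBIC))
E
```

```text
[0.53845262 0.18872128 0.13009412] [-3.91297081 -1.55535286  8.39011869] [-0.36080102  0.74846685 -0.04791554] 0.022640820136087265
165.8032748127134 [ 0.01529418  0.04429483 -0.99890142] [ 0.25544383 -0.00294456  1.54062972  0.03900393  1.57788928 -1.06688142]
```

View pics/m.png

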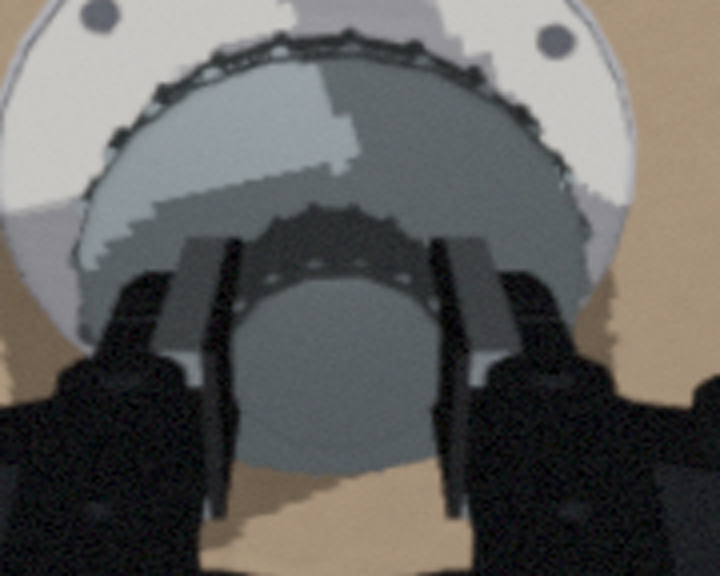

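Turned 60.7° with no slip: the flutes are unchanged relative to the fingers. About 8° more to go.

Request:
jog_arm --moves "0 0 -0.0008 4; 0 0 -0.0008 3; 0 0 -0.0008 0; 0 0 -0.0008 0; 0 0 -0.0008 0; 0 0 0 0; 0 0 0 0; 0 0 0 0; 0 0 0 0; 0 0 0 0"

```text
time_s: 11.1
ee_pos: [0.5385, 0.1885, 0.1321]
tool_rot: [0.057, 0.998, 0.024, 0.005]
ft_force: [-3.1, -0.4, 6.0]
finger_gap: 0.0227
```

```bash
python3 - <<'E'
from h import *
st=bot.get_state(); print(st["ee_pos"],st["ft_force"],st["ft_torque"],st["finger_gap"]); Rm=R.from_quat(st["tool_rot"]).as_matrix(); print(np.degrees(np.arctan2(Rm[1,0],Rm[0,0])),Rm[:,2],st["joint_positions"])
E
```

```text
[0.53849872 0.18852921 0.13207399] [-3.14550029 -0.42425747  6.0007866 ] [-0.24241392  0.63101819 -0.02054247] 0.022652194698920235
173.48468436567455 [ 0.01249427  0.0467338  -0.99882924] [ 0.25333267 -0.00206084  1.53626301  0.0421266   1.58354731 -1.20288087]
```

Turned 1.19 rad. Now I lift.

Request:
jog_arm --moves "0 0 0.003 0; 0 0 0.003 0; 0 0 0.003 0; 0 0 0.003 0; 0 0 0.003 0; 0 0 0.003 0; 0 0 0.003 0; 0 0 0.003 0; 0 0 0.003 0; 0 0 0.003 0"

```text
time_s: 11.93
ee_pos: [0.538, 0.1884, 0.1595]
tool_rot: [0.057, 0.998, 0.023, 0.003]
ft_force: [0.0, 0.4, -1.6]
finger_gap: 0.0227
```

Request:
jog_arm --moves "0 0 0.006 0; 0 0 0.01 0; 0 0 0.015 0; 0 0 0.02 0; 0 0 0.02 0; 0 0 0.02 0; 0 0 0.02 0; 0 0 0.015 0; 0 0 0.005 0; 0 0 0 0"

```text
time_s: 12.77
ee_pos: [0.5365, 0.188, 0.3035]
tool_rot: [0.057, 0.998, 0.023, 0.004]
ft_force: [0.3, 0.3, -1.9]
finger_gap: 0.0228
```

```bash
python3 - <<'E'
from h import *
st=bot.get_state(); print(st["ee_pos"],st["ft_force"],st["joint_positions"])
im,d=bot.get_image("wrist"); cv2.imwrite("pics/n.png",im[:,:,::-1])
im,d=bot.get_image("scene"); cv2.imwrite("pics/o.png",cv2.resize(im[100:320,220:480,::-1],None,fx=3,fy=2.7))
im,d=bot.get_image("top");C=cloud("top",d)
m=bot.outline_of("tray","top")[0]["mask"]; u=cv2.minEnclosingCircle(np.argwhere(m)[:,::-1].astype(np.float32)); print(u,[ray_at_z("top",u[0],z) for z in (.0,.012)])
im,d=bot.get_image("scene")
m=bot.outline_of("tray","scene")[0]["mask"]; c=max(cv2.findContours(m.astype(np.uint8),0,1)[0],key=len); e=cv2.fitEllipse(c); print(e, ray_at_z("scene",e[0],.012))
E
```

```text
[0.5365197  0.18797829 0.30346661] [ 0.30503685  0.28823534 -1.93309227] [ 2.53269127e-01  1.35576839e-03  1.22925812e+00  4.43373332e-02
  1.88836376e+00 -1.18938943e+00]
((442.3141784667969, 216.2567596435547), 19.60642433166504) [array([ 0.46513952, -0.3097578 ,  0.        ]), array([ 0.46309379, -0.30599837,  0.012     ])]
((426.32025146484375, 287.04132080078125), (32.54003143310547, 43.037418365478516), 107.91366577148438) [ 0.46237594 -0.30433685  0.012     ]
```

View pics/n.png

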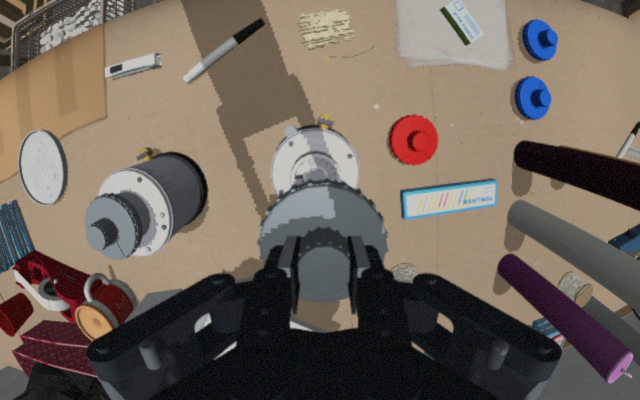

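View pics/o.png

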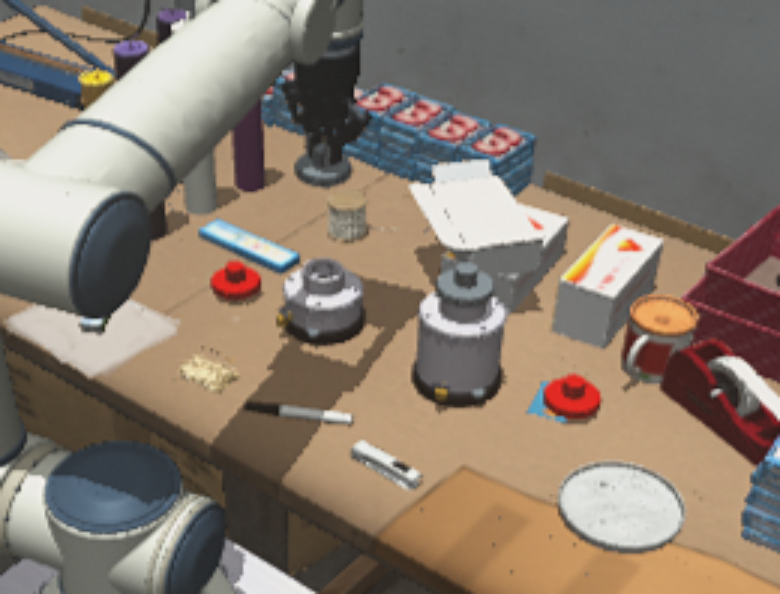

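The cap is out and the low neck is open, and the tall cap is still shut. Both cameras put the tray at about (0.463, -0.305).

Request:
jog_arm --moves "-0.002 -0.015 0 0; -0.004 -0.03 0 -3; -0.005 -0.036 0 -4; -0.005 -0.036 0 -4; -0.005 -0.036 0 -4; -0.005 -0.036 0 -4; -0.005 -0.036 0 -4; -0.005 -0.036 0 -4; -0.005 -0.036 0 -4; -0.005 -0.036 0 -4"

```text
time_s: 13.9
ee_pos: [0.4833, -0.1507, 0.2862]
tool_rot: [0.36, 0.933, 0.023, -0.001]
ft_force: [0.7, 0.6, -1.5]
finger_gap: 0.0232
```

Request:
jog_arm --moves "-0.003 -0.03 0 -2; -0.003 -0.03 0 0; -0.003 -0.03 0 0; -0.003 -0.03 0 0; -0.003 -0.02 0 0; -0.003 -0.01 0 0; 0 0 0 0; 0 0 0 0; 0 0 0 0; 0 0 0 0"

```text
time_s: 14.73
ee_pos: [0.4591, -0.312, 0.2761]
tool_rot: [0.384, 0.923, 0.024, -0.008]
ft_force: [-0.4, 0.2, -2.0]
finger_gap: 0.0231
```

```bash
python3 - <<'E'
from h import *
st=bot.get_state(); print(st["ee_pos"],st["ft_force"],st["joint_positions"]);Rm=R.from_quat(st["tool_rot"]).as_matrix(); print(Rm[:,2])
im,d=bot.get_image("wrist"); cv2.imwrite("pics/p.png",im[:,:,::-1])
for r in bot.pinpoint("tray","wrist"): print(r["point"],r["confidence"],wz(r["point"],0,st))
for r in bot.outline_of("tray","wrist")[:1]:
    m=r["mask"]; print(m.sum()); p=np.argwhere(m)[:,::-1]
    c=max(cv2.findContours(m.astype(np.uint8),0,1)[0],key=len)[:,0]
    W=np.array([wz(q,.014,st)[:2] for q in c]); print(cv2.minEnclosingCircle(W.astype(np.float32)))
E
```

```text
[ 0.45909994 -0.31199351  0.2760779 ] [-0.40927125  0.24033409 -2.00437081] [-6.82458641e-01 -8.99058396e-04  1.28043648e+00  4.40342308e-02
  1.89107834e+00 -1.45184188e+00]
[ 0.00362717  0.05089244 -0.99869755]
[319.9, 172.7] 0.86 [ 0.4612922  -0.30500746  0.        ]
6148
((0.46265605092048645, -0.30407193303108215), 0.07167720049619675)
```

View pics/p.png

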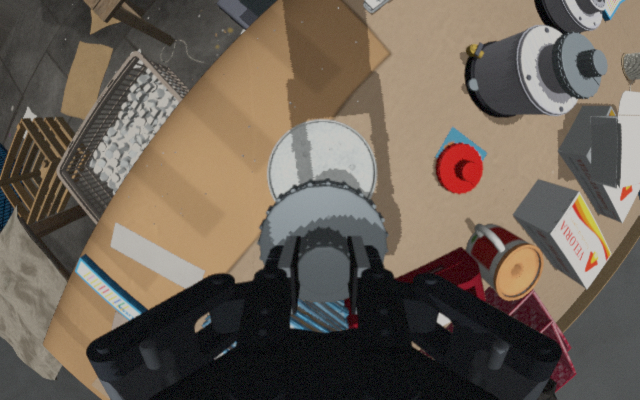

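```bash
python3 - <<'E'
from h import *
im,d=bot.get_image("scene");C=cloud("scene",d)
dd=np.hypot(C[...,0]-.4627,C[...,1]+.3045); m=(d>0)&(C[...,2]>.03)&(C[...,2]<.2)
for r in (.08,.1,.12,.15,.2):
    k=m&(dd<r); print(r,k.sum(), C[k].min(0) if k.any() else '',C[k].max(0) if k.any() else '')
E
```

```text
0.08 0  
0.1 0  
0.12 0  
0.15 249 [ 0.50650472 -0.44638579  0.03109202] [ 0.55853556 -0.18934404  0.14329208]
0.2 1257 [ 0.50650472 -0.49564389  0.03001141] [ 0.6622862  -0.13823497  0.14534966]
```

Request:
jog_arm --moves "0.0035 0.005 -0.01 0; 0 0 -0.02 0; 0 0 -0.02 0; 0 0 -0.02 0; 0 0 -0.02 0; 0 0 -0.02 0; 0 0 -0.01 0; 0 0 0 0; 0 0 0 0; 0 0 0 0"

```text
time_s: 15.77
ee_pos: [0.4651, -0.3003, 0.1503]
tool_rot: [0.381, 0.924, 0.024, -0.006]
ft_force: [-0.4, -0.7, -1.8]
finger_gap: 0.0226
```

Request:
jog_arm --moves "-0.002 -0.006 0 0; 0 0 -0.01 0; 0 0 -0.015 0; 0 0 -0.015 0; 0 0 -0.015 0; 0 0 -0.01 0; 0 0 -0.005 0; 0 0 0 0; 0 0 0 0; 0 0 0 0"

```text
time_s: 16.6
ee_pos: [0.466, -0.3111, 0.0852]
tool_rot: [0.382, 0.924, 0.022, 0.003]
ft_force: [-0.5, -0.4, -1.9]
finger_gap: 0.0232
```

```bash
python3 - <<'E'
from h import *
st=bot.get_state(); print(st["ee_pos"],st["ft_force"],st["joint_positions"]);Rm=R.from_quat(st["tool_rot"]).as_matrix(); print(Rm[:,2])
im,d=bot.get_image("wrist"); cv2.imwrite("pics/q.png",im[:,:,::-1])
im,d=bot.get_image("scene"); cv2.imwrite("pics/r.png",cv2.resize(im[210:330,360:500,::-1],None,fx=5,fy=5))
E
```

```text
[ 0.46600564 -0.31106103  0.08519994] [-0.45005036 -0.38927427 -1.9009166 ] [-0.6743139   0.01934017  1.5986538   0.04349024  1.5307428  -1.46356566]
[ 0.02157765  0.03836646 -0.99903074]
```

View pics/q.png

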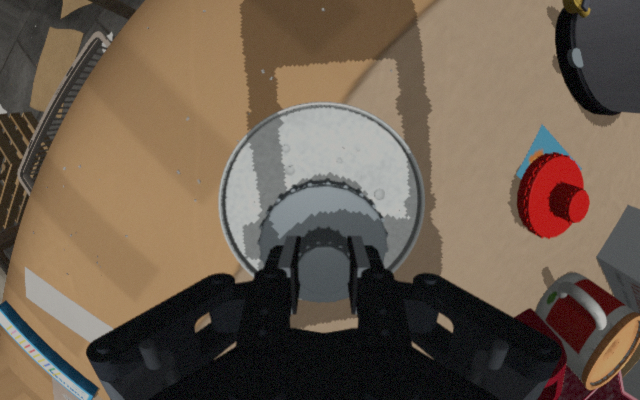

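View pics/r.png

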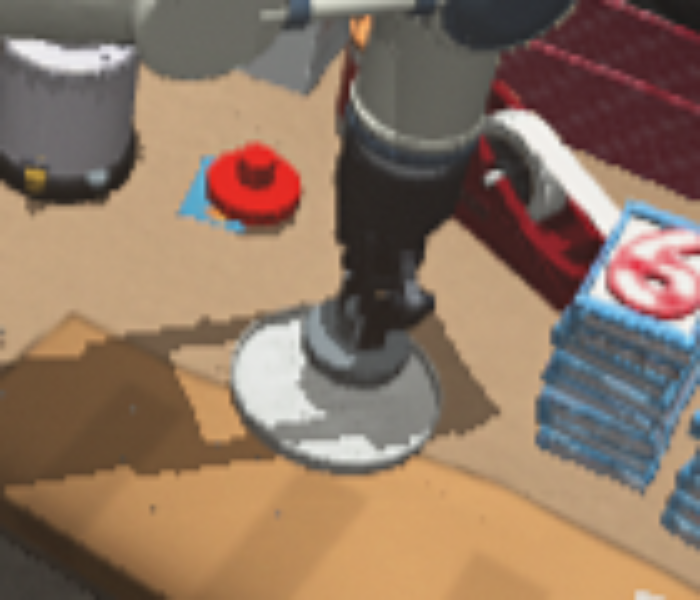

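```bash
python3 - <<'E'
from h import *
from scipy.optimize import least_squares
st=bot.get_state()
im=cv2.imread("pics/q.png")
P=np.array([wz(q,.016,st)[:2] for q in [(220,205),(424,205),(322,103),(235,150),(411,150),(270,113),(376,113),(236,254)]])
s=least_squares(lambda c:np.hypot(*(P-c[:2]).T)-c[2],[.46,-.3,.07]); print(s.x,s.fun)
Rm=R.from_quat(st["tool_rot"]).as_matrix(); print(st["ee_pos"]+Rm[:,2]*.051)
E
```

```text
[ 0.46275821 -0.30275015  0.06926021] [-3.39970424e-06 -1.71073308e-04 -1.50212755e-03 -4.55730465e-04
 -1.29530200e-04  1.09090024e-03  1.05603089e-03  1.14930109e-04]
[ 0.4673877  -0.30924576  0.03467505]
```

Request:
jog_arm --moves "-0.004 0.005 0 0; 0 0 0 0; 0 0 -0.005 0; 0 0 -0.005 0; 0 0 -0.004 0; 0 0 -0.003 0; 0 0 0 0; 0 0 0 0; 0 0 0 0; 0 0 0 0"

```text
time_s: 17.53
ee_pos: [0.4624, -0.3059, 0.0684]
tool_rot: [0.381, 0.924, 0.021, 0.004]
ft_force: [-0.2, 0.2, -2.1]
finger_gap: 0.0231
```

Request:
jog_arm --moves "0 0 -0.002 0; 0 0 -0.002 0; 0 0 -0.002 0; 0 0 -0.001 0; 0 0 -0.001 0; 0 0 0 0; 0 0 0 0; 0 0 0 0; 0 0 0 0; 0 0 0 0"

```text
time_s: 18.37
ee_pos: [0.4626, -0.3061, 0.06]
tool_rot: [0.382, 0.924, 0.021, 0.005]
ft_force: [0.3, -0.1, -1.6]
finger_gap: 0.023
```

Request:
jog_arm --moves "0 0 -0.001 0; 0 0 -0.001 0; 0 0 -0.001 0; 0 0 0 0; 0 0 0 0; 0 0 0 0; 0 0 0 0; 0 0 0 0; 0 0 0 0; 0 0 0 0"

```text
time_s: 19.2
ee_pos: [0.4632, -0.3066, 0.0584]
tool_rot: [0.381, 0.924, 0.021, 0.006]
ft_force: [-1.1, 0.1, -0.2]
finger_gap: 0.0232
```

Request:
jog_arm --moves "0 0 -0.0015 0; 0 0 -0.001 0; 0 0 0 0; 0 0 0 0; 0 0 0 0; 0 0 0 0; 0 0 0 0; 0 0 0 0; 0 0 0 0; 0 0 0 0"

```text
time_s: 20.03
ee_pos: [0.4638, -0.307, 0.0584]
tool_rot: [0.381, 0.924, 0.021, 0.007]
ft_force: [0.8, -0.1, 0.8]
finger_gap: 0.023
```

Request:
jog_arm --moves "0 0 0 0; 0 0 0 0; 0 0 0 0; 0 0 0 0; 0 0 0 0; 0 0 0 0; 0 0 0 0; 0 0 0 0; 0 0 0 0; 0 0 0 0" --hand 0.06 --force 20

```text
time_s: 20.87
ee_pos: [0.4639, -0.3071, 0.058]
tool_rot: [0.381, 0.924, 0.021, 0.007]
ft_force: [-0.6, -0.4, -0.0]
finger_gap: 0.0597
```

```bash
python3 - <<'E'
from h import *
st=bot.get_state(); print(st["ee_pos"],st["ft_force"])
im,d=bot.get_image("wrist"); cv2.imwrite("pics/s.png",im[:,:,::-1])
im,d=bot.get_image("scene"); cv2.imwrite("pics/t.png",cv2.resize(im[210:330,360:500,::-1],None,fx=5,fy=5))
E
```

```text
[ 0.46385522 -0.30706925  0.05798818] [-0.61548999 -0.384443   -0.00213578]
```

View pics/s.png

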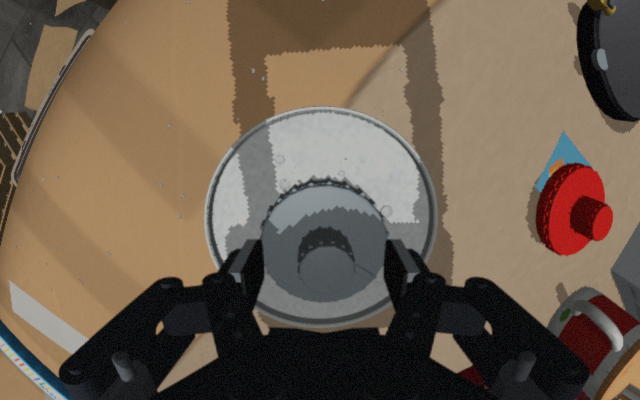

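View pics/t.png

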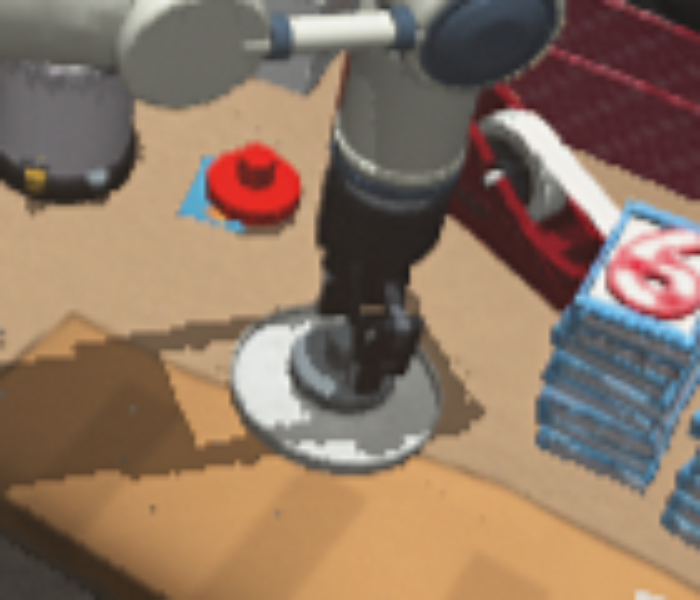

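The cap stands upright on its stem, with the disc at wrist (324,235) inside the rim, and the fingers are clear of the knob. I'll retreat straight up.

Request:
jog_arm --moves "0 0 0.005 0; 0 0 0.008 0; 0 0 0.012 0; 0 0 0.02 0; 0 0 0.02 0; 0 0 0.02 0; 0 0 0.02 0; 0 0 0.02 0; 0 0 0.01 0; 0 0 0 0"

```text
time_s: 21.8
ee_pos: [0.4628, -0.3062, 0.2079]
tool_rot: [0.381, 0.924, 0.02, 0.009]
ft_force: [-0.5, -0.2, 0.7]
finger_gap: 0.0599
```

```bash
python3 - <<'E'
from h import *
from scipy.optimize import least_squares
st=bot.get_state(); print(st["time_s"],st["ee_pos"],st["ft_force"])
im,d=bot.get_image("wrist"); cv2.imwrite("pics/u.png",im[:,:,::-1])
cv2.imwrite("pics/u2.png",cv2.resize(im[80:280,220:420,::-1],None,fx=3,fy=3))
im,d=bot.get_image("scene"); cv2.imwrite("pics/v.png",cv2.resize(im[170:330,300:500,::-1],None,fx=4,fy=3.7))
E
```

```text
21.8 [ 0.46277302 -0.30620345  0.20790463] [-0.45451091 -0.24117747  0.74053174]
```

View pics/u2.png

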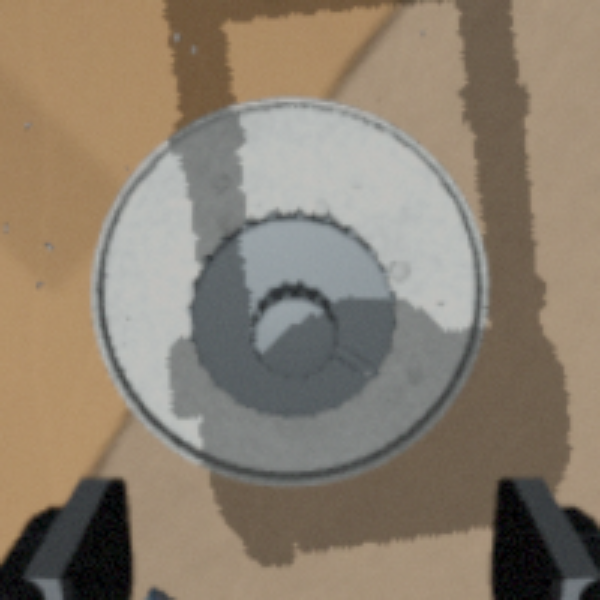

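View pics/v.png

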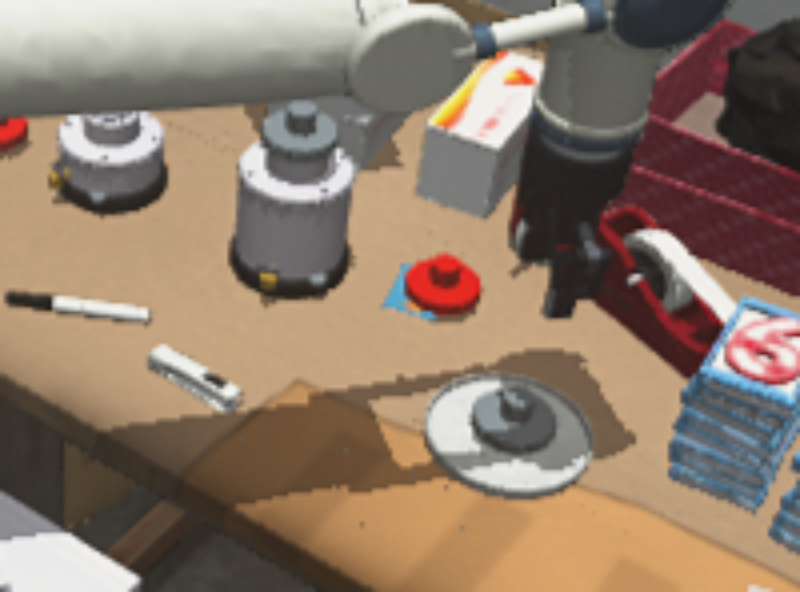

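```bash
python3 - <<'E'
from h import *
st=bot.get_state()
f=lambda c,z:wz((220+c[0]/3,80+c[1]/3),z,st)
a=f((291,291),.015);b=f((293,315),.034);k=f((294,339),.060);print(a,b,k,b-a,k-a)
if np.hypot(*(b-a)[:2])<.006: bot.finish_job(); print("done")
E
```

```text
[ 0.45999488 -0.30052126  0.015     ] [ 0.4631679  -0.30341955  0.034     ] [ 0.46405105 -0.30482923  0.06      ] [ 0.00317301 -0.00289829  0.019     ] [ 0.00405616 -0.00430797  0.045     ]
the job is handed in; nothing more can be done
done
```

The job is done and handed in at about 22 s on the robot's clock, but no verdict is reported. I gripped the low melter's grey cap, pushed it down and turned it 1.19 rad anticlockwise. I then lifted it out and stood it on its stem in the tin lid. The push peaked at about 9.4 mm while turning. When the turn ended it read about 7 mm.

**Last checks:**
- **Placement:** the cap is upright and free of the gripper. The last wrist picture puts the disc about 4 mm from the lid's centre and the knob about 6 mm. Neither reading allows for the calibration's 2 mm error.
- **Other parts:** the tall melter's cap is still shut, and the two red look-alikes near the job are where they were. I didn't look at the blue ones again after lifting the cap out; the arm never went near them.
- **Forces:** the force readings stayed under about 13 N at the wrist.

**Disagreements:**
- **Grip reading:** the gripper read 23 mm on the 26 mm knob. Pictures showed the knob centred and not slipping, so I took it as the grip giving a little.
- **Tool tilt:** the tool drifted to about 2 to 3° off vertical during the pressing. The cap stood upright once released.

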